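Lunch box through the swing gate of the handover lane

ROBOT

A 6-joint arm with a two-finger parallel gripper is mounted at the origin on the work surface. World frame = base frame: x ahead of the robot, y to its left, z up, the work surface at z = 0. Lengths are in m, angles in rad, forces in N, time in s.
With the tool pointing down it reaches from about 0.325 to 0.85 m from the base axis. Payload 4.4 kg.
Tool frame: the origin (TCP) lies midway between the tips of the shut fingers; the grasp point (between the pads) lies 19 mm behind it; z points along the fingers, x is the direction in which the jaws open and shut, and the axes are right-handed (so a half turn about z gives the same grasp; the last joint's range is limited). The gripper opens to 94 mm and grips with 3 to 60 N. Pads are 16 mm wide; open, the fingers measure 119 mm over their backs; the gripper's body (75 mm by 177 mm) begins 78 mm behind the grasp point.
Start: joints at [-1.327, 0.207, 1.542, -0, 1.393, -0.15], TCP at [0.221, -0.531, 0.205] pointing down, gripper open.
Joint ranges: [-2.73, 2.73], [-0.86, 2.22], [0.23, 2.46], [-1.11, 4.25], [0.08, 2.63], [-2.82, 2.82]. Speed limits (rad/s): [2.79, 2.79, 3.14, 3.14, 3.14, 3.14].

INTERFACE

Orientations are given as a unit quaternion [x, y, z, w].
In Python, from plant import ctrl gives the robot as it stands. The module is installed in compiled form; this text tells all that it offers.
- The arm moves only by the tool apply_moves, never from a script. Its argument "rows" is a list of rows, each an object with "claw": the closure, from 0 (fully open) to 1 (shut); "dp": the shift along the tool's x, y, z in cm, a list of three; "turn": the turn about the tool's z in degrees. In form: [{"claw": claw, "dp": [x, y, z], "turn": turn}, ...]. A call has 1 to 10 rows; each row shifts and turns the commanded pose from where the row before left it, along the tool's axes as they then stand; what a row does not reach is not made up. A row lasts 1/8 s, in which the tool goes at most 62.5 mm and 10.7 degrees, less where a joint would pass 70% of its speed; a pose out of reach is approached as far as the arm can. A call is refused whole if a number of a shift passes 6.25 or a number of a turn 10.7, either way. A call with a gripper value outside its range is refused whole. The fingers move at their own pace and stop on an object; "force" is the grip in N (left out, the last holds). Time passes only in rows, so rows that do not move let the fingers close. It gives the time, the measured TCP pose, the force and the opening at its end, in the units of the state.
- ctrl.get_obs(): the state, without advancing time (a new reading comes with each control period).
- ctrl.camera(name): name is "scene" or "top" or "wrist"; returns (picture, depth): 480x640x3 uint8, red, green, blue; 480x640 float32, m along the optical axis (not along the pixel's ray), 0 where there is no reading.
- ctrl.calibration(name): a dict with "mtx" (3x3 intrinsics, pixels), "R" (3x3) and "t" (3): a world point X has camera coordinates R X + t; the wrist camera has in their place "mount" (4x4, takes a point from camera to tool coordinates, whose origin is the TCP and whose axes are the tool frame's). Camera axes: x right, y down, z forward; pixel columns grow to the right and rows downward; lengths in m; the calibration is good to about 2 mm. A picture is of the moment at which its call begins: read the wrist's pose just before it. calibration takes no time and is no camera call.
- ctrl.job_done(): hands the job in, once; it reports no verdict.
The state is a dict: "time": time; "joints": joint angles; "joint_vel": joint speeds; "joint_torque": joint torques, N m; "position": TCP position; "tcp_rot": TCP orientation; "wrist_force": force on the tool from outside, world axes, zero at the start; "torque": the same for the moment, N m; "width": finger opening in m.
Only numpy, scipy, OpenCV 4.12 (cv2) and the standard library are available. Lean on these libraries where they do the work, as an engineer would, in place of code of your own. Each camera call takes 0.05 s, during which the arm holds its last target.

TASK

Pick up the small lunch box with the red lid and set it down on the red patch at the mouth of the handover lane, lengthwise to it, and let go. Then push it along the lane, through the swing gate and on until it comes up against the yellow sprung stop, and hold it there with a gentle, steady push that makes the stop give by about two millimetres, without ramming it. Draw the hand out so that the gate falls shut behind the box, and leave the black-lidded box and everything else on the counter alone.

Things in the scene. Friction and masses are not known exactly. Their poses are not given: they have to be found in the camera images.
- redbox_center (a point): Centre (half-way up) of the lunch box to move: pale wood, red lid with a thin white band, 100 long (its x axis) x 62 wide (y) x 42 high (z up), about 0.2 to 0.4 kg, rigid and closed. It stands flat on the counter at the start, its centre 21 mm above its underside. Take it across the 62 mm width; it may end either way round.
- blackbox_center (a point): Centre of a second lunch box, the same but with a black lid; it stands near the red one and must be left alone.
- lane: The fixed handover lane: grey deck 550 x 130, its top 6 mm above the counter, with steel side walls and a red gate. Origin: on the counter under the middle of the shut gate; x axis along the lane in the pushing direction, y across it to the left, z up. The deck runs from x = -240 to +310. Nothing is over the lane: fingers can follow the box through it from above.
- entry (a point): Middle of the red patch (104 x 66) on the deck at the open end of the lane, at deck-top height (6 mm), 160 mm before the gate. Set the box down here, its length along the lane. There are no walls within 60 mm ahead of this point, nor beside or behind it.
- mouth (a point): Where the flared entrance ends, 55 mm before the gate, on the middle line at deck-top height. The flared walls start 45 mm before this, 52 mm either side of the middle line, and narrow to a lane 70 mm wide here. Walls stand 50 mm above the counter, the gate and its hinge post up to 68 mm.
- bay (a point): Middle of the bay floor, 155 mm beyond the gate, at deck-top height. The lane is 70 mm wide or more there; its walls run on to 240 mm beyond the gate. The box comes to rest here, more or less far in as the stop is set. It must be pushed in along the deck, not lifted in.
- gate (a joint): Swing gate: red upright leaf 76 wide, 56 high, 4 thick, on an upright hinge at the lane's left side, 45 mm from the middle line. 0 = shut, 1.5 = open along the lane (rad); opens in the pushing direction only. A light spring (about 1 to 3 N of drag on the box) shuts it, the leaf sweeping the first 80 mm of the bay. It leans on the fingers until they are lifted out.
- bracket: Fixed aluminium bracket at the lane's far end; origin on the deck, 288 mm beyond the gate, x axis along the lane. It clamps a rod with a yellow sprung buffer (56 wide, 30 high) whose face stands anywhere from 185 to 250 mm beyond the gate; not measured. Spring 4 N/mm, bottoms at 6 mm. Seat with 5 to 10 N steadily for a second; over 13 N overloads it. The box's friction (1 to 4 N) adds to what the hand feels.
Not all that is in view belongs to the job. What is shaped like the part that bears redbox_center but purple is not meant.

How it is judged:
On the way, in this order (a step that is already met when the one before it is completed fails the run):
1. the red-lidded box stands on the red patch, lengthwise and let go (angle between redbox_center's own z axis and vertical below 0.1 rad and z of redbox_center in the frame of lane below 0.032 m and x of redbox_center in the frame of lane between -0.2 and -0.115 m and y of redbox_center in the frame of lane between -0.03 and 0.03 m and angle between the x axis of redbox_center and the x axis of lane, either way round below 0.3 rad and contact force between the fingers and redbox below 0.3 N), for 0.2 s.
2. the box, flat on the deck, is in the gateway and holds the gate open (angle between redbox_center's own z axis and vertical below 0.1 rad and z of redbox_center in the frame of lane below 0.032 m and x of redbox_center in the frame of lane between -0.03 and 0.07 m and value of joint gate above 0.7 rad), for 0.05 s.
3. the box is pressed against the sprung stop with at least 4 N for 0.4 s (angle between redbox_center's own z axis and vertical below 0.1 rad and z of redbox_center in the frame of lane below 0.032 m and x of redbox_center in the frame of lane above 0.125 m and contact force between redbox and bracket above 4 N), for 0.4 s.
At the end, for the whole second after the job is handed in: The red-lidded box rests flat in the bay beyond the gate (centre 125 to 210 mm past it, within 15 mm of the lane's middle line and 0.12 rad of its direction), after having been seated against the stop, at rest and let go; the gate is shut (within 0.1 rad) (angle between redbox_center's own z axis and vertical below 0.1 rad and z of redbox_center in the frame of lane below 0.032 m and x of redbox_center in the frame of lane between 0.125 and 0.21 m and y of redbox_center in the frame of lane between -0.015 and 0.015 m and angle between the x axis of redbox_center and the x axis of lane, either way round below 0.12 rad and value of joint gate below 0.1 rad and linear speed of redbox below 0.01 m/s and contact force between the fingers and redbox below 0.1 N); the robot touches nothing.
It fails at once if the box is rammed: more than 13 N on the sprung stop (contact force between redbox and bracket above 13 N).
It fails at once if the box is forced against the lane or gate with more than 20 N (x of redbox_center in the frame of lane above -0.09 m and contact force between redbox and lane above 20 N).
It fails at once if the box is lifted over the gate or walls instead of being pushed through (x of redbox_center in the frame of lane above -0.06 m and y of redbox_center in the frame of lane between -0.1 and 0.1 m and z of redbox_center in the frame of lane above 0.045 m).
It fails at once if the black-lidded box is moved by more than 20 mm (distance of blackbox_center from where it was at the start of the episode above 0.02 m).
It fails at once if another thing on the counter is moved by more than 30 mm (distance of any of soy, pickles, cup, dish, ladle, tea from where it was at the start of the episode above 0.03 m).
It also fails if it takes over 72 s, if anything falls off the work surface, if the arm or the gripper's body presses on something with over 40 N, if the wrist force passes 120 N, or if a joint passes its speed limit or range.

## Working session

There is one attempt and no reset: what is moved stays moved. The work goes in short steps, Python scripts to look and compute and a tool call to move; the robot and the scene stay as the last step left them, time stands still between calls to the robot, and variables do not carry over. Pictures are saved under pics/ and viewed, and the job is handed in when it is done.

Besides the shell and the picture viewer there is one more tool, called after "Emit:" in YAML: its name, and indented under it one key for each argument. apply_moves: Moves the arm, as the interface text tells. Its arguments: {"type":"object","properties":{"rows":{"type":"array"},"force":{"type":"number"}},"required":["rows"]}

```bash
mkdir -p pics; python3 - <<'E'
from plant import ctrl
import cv2,numpy as np
print(ctrl.get_obs())
for n in ["scene","top","wrist"]:
    p,d=ctrl.camera(n); cv2.imwrite(f"pics/{n}0.png",p[:,:,::-1]); np.save(f"pics/{n}0d.npy",d)
    print(n,ctrl.calibration(n))
E
```

```text
{'time': 0.0, 'joints': array([-1.32751916e+00,  2.07428213e-01,  1.54295842e+00, -5.22750539e-05,
        1.39349477e+00, -1.50476447e-01]), 'joint_vel': array([ 0.00034016, -0.00043847,  0.00044983,  0.00044624, -0.00094766,
        0.00125184]), 'joint_torque': array([-8.31578818e-04, -3.70875585e+01, -2.81419927e+01,  6.96870522e-02,
        3.61837260e-02, -1.73399803e-04]), 'position': array([ 0.22038961, -0.53020227,  0.20428405]), 'tcp_rot': array([ 8.31764461e-01, -5.55127527e-01, -8.63183588e-04, -7.51778656e-04]), 'wrist_force': array([ 0.51569192, -0.67692287, -0.669519  ]), 'torque': array([-0.03378899, -0.04617134,  0.00916068]), 'width': 0.09423781237039437}
scene {'mtx': array([[599.12667039,   0.        , 316.87833988],
       [  0.        , 599.12667039, 237.96409636],
       [  0.        ,   0.        ,   1.        ]]), 'R': array([[-0.30080971,  0.95367795, -0.00344868],
       [ 0.81330117,  0.25464012, -0.5231631 ],
       [-0.49805093, -0.16017735, -0.85222561]]), 't': array([ 0.23408322, -0.35401493,  1.60503117])}
top {'mtx': array([[527.13227621,   0.        , 315.53023106],
       [  0.        , 527.13227621, 248.4613568 ],
       [  0.        ,   0.        ,   1.        ]]), 'R': array([[ 0.02583141, -0.99963168, -0.00832127],
       [-0.99249094, -0.02464955, -0.11980873],
       [ 0.11955949,  0.01135362, -0.99276212]]), 't': array([-0.09115719,  0.49358155,  1.39161745])}
wrist {'mtx': array([[395.55929168,   0.        , 310.20082931],
       [  0.        , 395.55929168, 242.84527092],
       [  0.        ,   0.        ,   1.        ]]), 'mount': array([[ 9.99999741e-01, -5.39878837e-04, -4.76318843e-04,
        -5.89533586e-04],
       [ 6.37480780e-04,  9.71441664e-01,  2.37277657e-01,
        -6.82295173e-02],
       [ 3.34614784e-04, -2.37277899e-01,  9.71441757e-01,
        -1.78176607e-01],
       [ 0.00000000e+00,  0.00000000e+00,  0.00000000e+00,
         1.00000000e+00]])}
```

View pics/scene0.png

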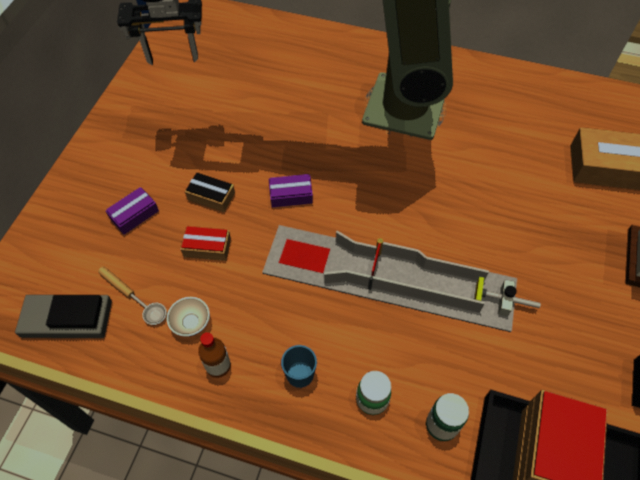

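View pics/top0.png

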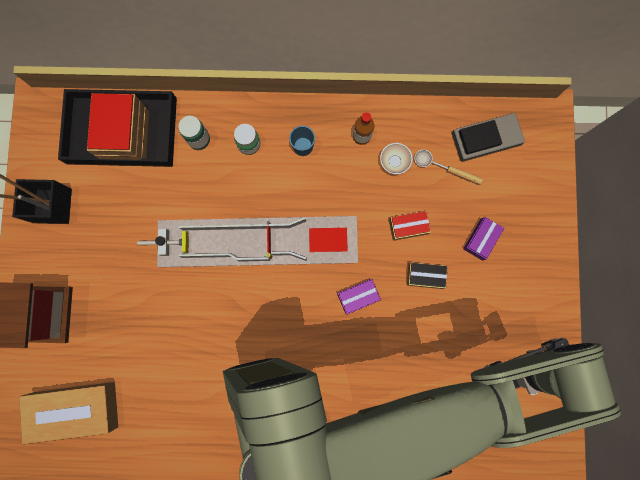

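View pics/wrist0.png

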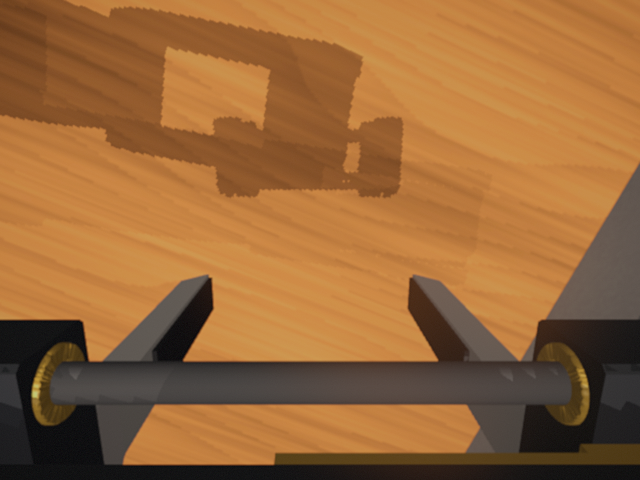

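The scene view shows the red-lidded box at about (206,240) and the lane's red patch at (305,256). In the top view the box is at (410,225), the patch at (328,240), the gate at (268,240) and the yellow stop at (184,241). Next I'll enlarge both.

```bash
python3 - <<'E'
import cv2
t=cv2.imread("pics/top0.png"); s=cv2.imread("pics/scene0.png")
cv2.imwrite("pics/tl.png",cv2.resize(t[200:280,150:365],None,fx=3.7,fy=3.7,interpolation=cv2.INTER_CUBIC))
cv2.imwrite("pics/tb.png",cv2.resize(t[195:305,330:510],None,fx=4.4,fy=4.4,interpolation=cv2.INTER_CUBIC))
cv2.imwrite("pics/sb.png",cv2.resize(s[165:275,100:280],None,fx=4.4,fy=4.4,interpolation=cv2.INTER_CUBIC))
cv2.imwrite("pics/sl.png",cv2.resize(s[220:330,260:545],None,fx=2.8,fy=2.8,interpolation=cv2.INTER_CUBIC))
E
```

```text
(no output)
```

View pics/tl.png

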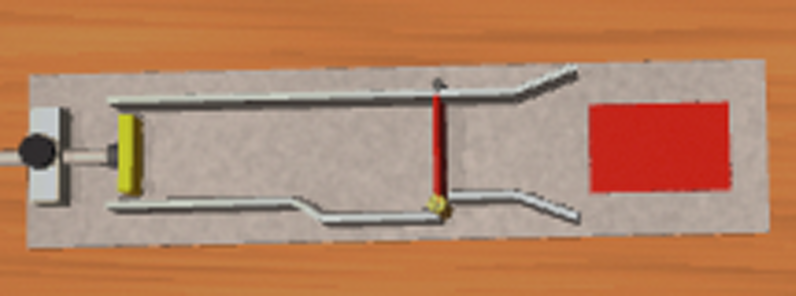

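View pics/tb.png

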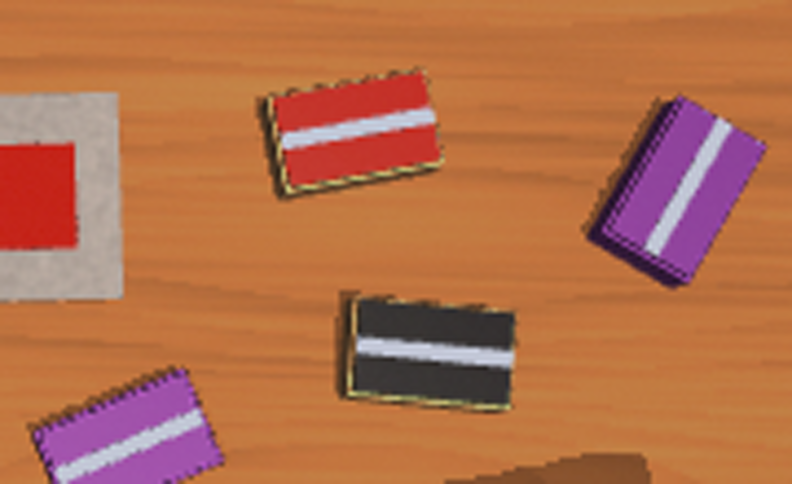

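View pics/sb.png

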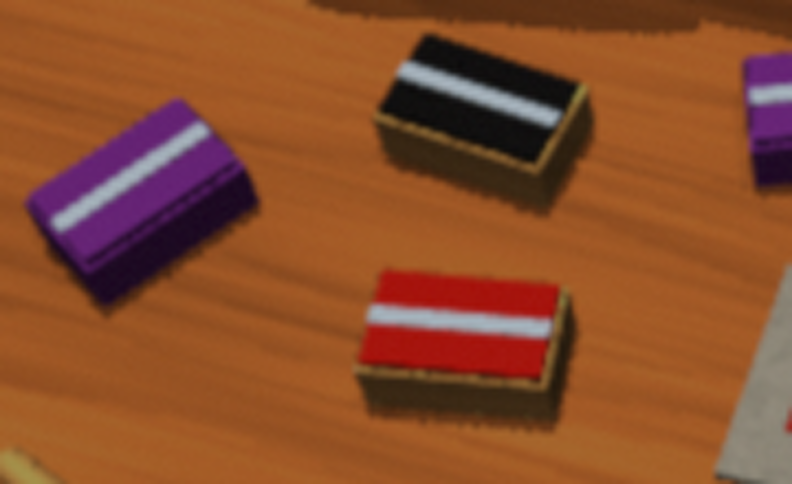

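View pics/sl.png

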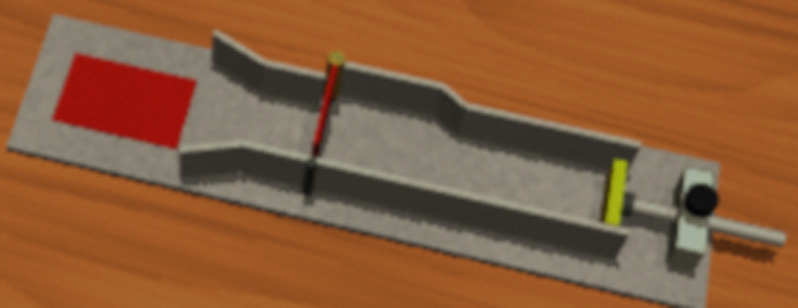

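In the top crop, the deck corners are at (28,75), (765,60), (769,232) and (28,248), the patch at (590..731, 101..192), and the red lid's corners near (268,96), (425,69), (442,162) and (287,194). I'll triangulate these with the matching scene corners.

```bash
cat > h.py <<'E'
import numpy as np,cv2
from plant import ctrl
def cal(n):
    c=ctrl.calibration(n); return c["mtx"],c["R"],c["t"]
def plane(uv,n,z):
    K,R,t=cal(n); C=-R.T@t; uv=np.atleast_2d(uv).astype(float)
    d=np.c_[uv,np.ones(len(uv))]@np.linalg.inv(K).T@R
    return C+d*((z-C[2])/d[:,2])[:,None]
def tri(a,b,na="top",nb="scene"):
    P=[]
    for n in(na,nb):
        K,R,t=cal(n);P.append(K@np.c_[R,t])
    X=cv2.triangulatePoints(P[0],P[1],np.float64(a).T,np.float64(b).T);return (X[:3]/X[3]).T
def w2t(d,yaw): pass
E
python3 - <<'E'
from h import *
np.set_printoptions(precision=4,suppress=True)
T=lambda p:np.array(p)/3.7+[150,200]; S=lambda p:np.array(p)/2.8+[260,220]
TB=lambda p:np.array(p)/4.4+[330,195]; SB=lambda p:np.array(p)/4.4+[100,165]
# deck order: entry-far, entry-near(robot), end-near, end-far ; 
td=T([(765,60),(769,232),(28,248),(28,75)]); sd=S([(8,150),(53,14),(718,162),(705,308)])
print("deck",tri(td,sd)); print("plane top",plane(td,"top",.006)); print("plane scene",plane(sd,"scene",.006))
tp=T([(729,101),(731,190),(591,192),(590,103)]); sp=S([(54,119),(75,54),(196,80),(179,149)])
print("patch",tri(tp,sp),tri(tp,sp).mean(0)); print(plane(tp,"top",.006).mean(0),plane(sp,"scene",.006).mean(0))
tb=TB([(268,96),(425,69),(442,162),(287,194)]);sb=SB([(545,382),(358,368),(381,270),(562,285)])
print("box",tri(tb,sb),tri(tb,sb).mean(0)); print(plane(tb,"top",.042).mean(0),plane(sb,"scene",.042).mean(0)); 
b=plane(tb,"top",.042);print(b, np.linalg.norm(b[0]-b[1]),np.linalg.norm(b[1]-b[2]))
for n in("top","scene"):
    im=cv2.imread(f"pics/{n}0.png"); hsv=cv2.cvtColor(im,cv2.COLOR_BGR2HSV)
    m=(((hsv[...,0]<4)|(hsv[...,0]>175))&(hsv[...,1]>190)&(hsv[...,2]>110)).astype(np.uint8)
    m=cv2.morphologyEx(m,cv2.MORPH_CLOSE,np.ones((7,7)))
    N,L,st,ce=cv2.connectedComponentsWithStats(m)
    for i in range(1,N):
        if st[i,4]>60:
            print(n,st[i],ce[i],cv2.minAreaRect(np.argwhere(L==i)[:,::-1].astype(np.float32)),plane(ce[i],n,.042),plane(ce[i],n,.006))
E
```

```text
deck [[ 0.5914 -0.1878 -0.0007]
 [ 0.462  -0.1937  0.0053]
 [ 0.4365  0.3541  0.0054]
 [ 0.5655  0.3609  0.0086]]
plane top [[ 0.5909 -0.1897  0.006 ]
 [ 0.4623 -0.1948  0.006 ]
 [ 0.4367  0.3523  0.006 ]
 [ 0.5662  0.3603  0.006 ]]
plane scene [[ 0.5942 -0.1841  0.006 ]
 [ 0.4622 -0.1927  0.006 ]
 [ 0.4365  0.3552  0.006 ]
 [ 0.5638  0.3626  0.006 ]]
patch [[ 0.5582 -0.1604  0.0079]
 [ 0.4925 -0.1645  0.0033]
 [ 0.4883 -0.0613  0.0064]
 [ 0.5542 -0.0569  0.0076]] [ 0.5233 -0.1108  0.0063]
[ 0.524  -0.1132  0.006 ] [ 0.5227 -0.1089  0.006 ]
box [[ 0.5849 -0.2779  0.039 ]
 [ 0.6042 -0.3733  0.0359]
 [ 0.547  -0.3847  0.037 ]
 [ 0.5258 -0.292   0.0341]] [ 0.5654 -0.332   0.0365]
[ 0.5651 -0.3325  0.042 ] [ 0.5681 -0.3286  0.042 ]
[[ 0.5849 -0.2791  0.042 ]
 [ 0.6039 -0.3748  0.042 ]
 [ 0.5467 -0.3851  0.042 ]
 [ 0.5247 -0.2911  0.042 ]] 0.09757324132332083 0.05817605165247853
top [  87   94   45   55 2259] [109.4126 121.1828] ((109.39086151123047, 121.02791595458984), (41.39453125, 56.85514450073242), 4.085616588592529) [[0.8339 0.4993 0.042 ]] [[0.847  0.5146 0.006 ]]
top [362 113   9
[... 524 characters left out ...]
922851562, 238.40985107421875), (42.461265563964844, 21.09482765197754), 5.194429397583008) [[ 0.5672 -0.3305  0.042 ]] [[ 0.5486 -0.3449  0.006 ]]
scene [ 280  240   50   33 1080] [304.4139 255.6611] ((304.15130615234375, 255.464599609375), (45.35129928588867, 24.737071990966797), 13.392498016357422) [[ 0.5423 -0.1029  0.042 ]] [[ 0.5229 -0.1101  0.006 ]]
scene [201 333  12  12 112] [206.3036 338.4464] ((206.5, 338.5), (11.0, 11.0), 90.0) [[ 0.7857 -0.2326  0.042 ]] [[ 0.774  -0.2439  0.006 ]]
scene [ 535  392   71   88 5177] [569.9911 439.7572] ((570.7293701171875, 437.5176086425781), (66.7259521484375, 87.12723541259766), 4.39870548248291) [[0.7685 0.4881 0.042 ]] [[0.7562 0.4995 0.006 ]]
```

Box centre is about (0.567, -0.331) with its long axis at about 102°. The lane direction is about 92.7° and the entry is at (0.5235, -0.111). Next I'll move above the box.

Emit:
apply_moves:
  rows:
    - {"claw": 0, "dp": [-0.63, -4.96, 0], "turn": 0}
    - {"claw": 0, "dp": [-0.63, -4.96, 0], "turn": 0}
    - {"claw": 0, "dp": [-0.63, -4.96, 0], "turn": 0}
    - {"claw": 0, "dp": [-0.63, -4.96, 0], "turn": 0}
    - {"claw": 0, "dp": [-0.63, -4.96, 0], "turn": 0}
    - {"claw": 0, "dp": [-0.63, -4.96, 0], "turn": 0}
    - {"claw": 0, "dp": [-0.63, -4.96, 0], "turn": 0}
    - {"claw": 0, "dp": [-0.63, -4.96, 0], "turn": 0}
  force: 20

```text
time: 1.15
position: [0.5688, -0.3311, 0.2049]
tcp_rot: [0.832, -0.555, -0.0, 0.0]
wrist_force: [0.2, 0.1, 0.4]
width: 0.0938
```

Emit:
apply_moves:
  rows:
    - {"claw": 0, "dp": [0, 0, 0], "turn": -10}
    - {"claw": 0, "dp": [0, 0, 0], "turn": -10}
    - {"claw": 0, "dp": [0, 0, 0], "turn": -10}
    - {"claw": 0, "dp": [0, 0, 0], "turn": -10}
    - {"claw": 0, "dp": [0, 0, 0], "turn": -10}
    - {"claw": 0, "dp": [0, 0, 0], "turn": -10}
    - {"claw": 0, "dp": [0, 0, 0], "turn": -10}
    - {"claw": 0, "dp": [0, 0, 0], "turn": -9.4}
    - {"claw": 0, "dp": [0, 0, 0], "turn": 0}
    - {"claw": 0, "dp": [0, 0, 0], "turn": 0}

```text
time: 2.4
position: [0.5676, -0.3321, 0.2051]
tcp_rot: [0.995, 0.103, -0.0, -0.0]
wrist_force: [0.4, -0.3, 0.7]
width: 0.0941
```

```bash
cat >> h.py <<'E'
from scipy.spatial.transform import Rotation as Ro
np.set_printoptions(precision=4,suppress=True)
def pose():
    o=ctrl.get_obs(); return o["position"],Ro.from_quat(o["tcp_rot"]).as_matrix(),o
def wcam():
    p,R,o=pose(); im,d=ctrl.camera("wrist"); c=ctrl.calibration("wrist"); M=c["mount"]
    return im[:,:,::-1].copy(),d,c["mtx"],R@M[:3,:3],R@M[:3,3]+p
def wpl(uv,K,A,C,z):
    uv=np.atleast_2d(uv).astype(float); d=np.c_[uv,np.ones(len(uv))]@np.linalg.inv(K).T@A.T
    return C+d*((z-C[2])/d[:,2])[:,None]
def rel(target,ang=None):
    p,R,o=pose(); x=R[:,0]; a=np.degrees(np.arctan2(x[1],x[0]))
    print("pos",p,"xang",a,"t",o["time"],"F",o["wrist_force"],"w",o["width"])
    if target is not None: print("dp cm (tool)",R.T@(np.array(target)-p)*100, "turn",None if ang is None else -(ang-a))
E
python3 - <<'E'
from h import *
rel((.567,-.331,.2),12)
im,d,K,A,C=wcam(); cv2.imwrite("pics/w1.png",im); np.savez("pics/w1.npz",d=d,K=K,A=A,C=C)
E
```

```text
pos [ 0.5676 -0.3321  0.2051] xang 11.830819781209371 t 2.4 F [ 0.4045 -0.265   0.7287] w 0.09410420747383723
dp cm (tool) [-0.035  -0.1205  0.5149] turn -0.16918021879062906
```

View pics/w1.png

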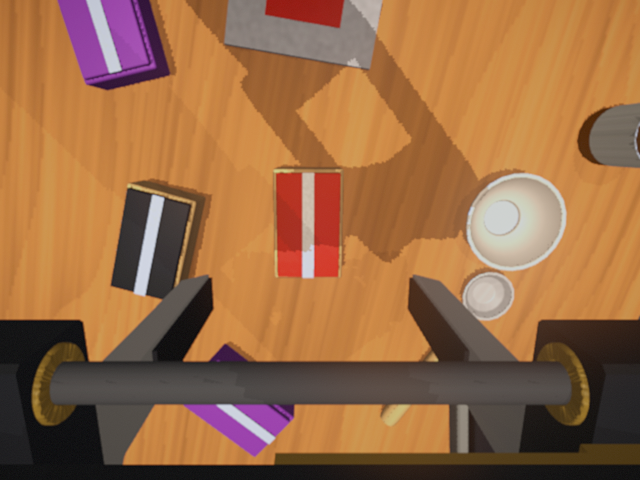

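The wrist view shows the red lid squarely, with corners (274,170), (342,170), (341,277) and (275,277). The black box is at the left with its right edge at about x=195, and the bowl is at the right.

```bash
python3 - <<'E'
from h import *
z=np.load("pics/w1.npz");K,A,C=z["K"],z["A"],z["C"]
c=[(274,170),(342,170),(341,277),(275,277)]
for h in(.038,.042):
  b=wpl(c,K,A,C,h);print(b,b.mean(0)); e=b[0]+b[1]-b[2]-b[3]; print("ang",np.degrees(np.arctan2(e[1],e[0])),np.linalg.norm(e)/2)
print(z["d"][180:270:20,285:335:20])
print("blackedge",wpl([(205,190),(182,298)],K,A,C,0.03))
m=b.mean(0); print("lid z from depth:",[ (C+A@(np.linalg.inv(K)@[u,v,1]*z["d"][v,u]))[2] for u,v in[(308,220),(290,200),(325,260)]])
print("rear wrist two-view: top cam center",plane([(410.5,223.8)],"top",.042))
rel((m[0],m[1],.02),12)
E
```

```text
[[ 0.5266 -0.2903  0.038 ]
 [ 0.5838 -0.2783  0.038 ]
 [ 0.6045 -0.3729  0.038 ]
 [ 0.5452 -0.3852  0.038 ]] [ 0.565  -0.3317  0.038 ]
ang 101.71871068786783 0.09676031325407308
[[ 0.5269 -0.29    0.042 ]
 [ 0.5835 -0.2782  0.042 ]
 [ 0.6039 -0.3716  0.042 ]
 [ 0.5453 -0.3838  0.042 ]] [ 0.5649 -0.3309  0.042 ]
ang 101.71871068786783 0.09563960146329546
[[0.3397 0.3374 0.3391]
 [0.3424 0.3425 0.343 ]
 [0.3479 0.3464 0.3472]
 [0.352  0.3523 0.3521]
 [0.3564 0.355  0.3554]]
blackedge [[ 0.469  -0.3207  0.03  ]
 [ 0.4622 -0.4268  0.03  ]]
lid z from depth: [np.float64(0.04254568568949557), np.float64(0.0399986962962115), np.float64(0.04171853782919327)]
rear wrist two-view: top cam center [[ 0.5671 -0.3317  0.042 ]]
pos [ 0.5676 -0.3321  0.2052] xang 11.85744664536556 t 2.45 F [-0.0871  0.8622  0.1764] w 0.09386313857039263
dp cm (tool) [-0.2369 -0.1714 18.5214] turn -0.1425533546344404
```

Emit:
apply_moves:
  rows:
    - {"claw": 0, "dp": [-0.16, -0.14, 4], "turn": 0}
    - {"claw": 0, "dp": [0, 0, 5], "turn": 0}
    - {"claw": 0, "dp": [0, 0, 5], "turn": 0}
    - {"claw": 0, "dp": [0, 0, 3], "turn": 0}
    - {"claw": 0, "dp": [0, 0, 1.5], "turn": 0}
    - {"claw": 0, "dp": [0, 0, 0.8], "turn": 0}
    - {"claw": 0, "dp": [0, 0, 0], "turn": 0}
    - {"claw": 0, "dp": [0, 0, 0], "turn": 0}

```text
time: 3.45
position: [0.567, -0.332, 0.0142]
tcp_rot: [0.995, 0.104, 0.001, 0.001]
wrist_force: [-0.1, 0.2, -0.3]
width: 0.0943
```

Emit:
apply_moves:
  rows:
    - {"claw": 1, "dp": [0, 0, 0], "turn": 0}
    - {"claw": 1, "dp": [0, 0, 0], "turn": 0}
    - {"claw": 1, "dp": [0, 0, 0], "turn": 0}
    - {"claw": 1, "dp": [0, 0, 0], "turn": 0}
    - {"claw": 1, "dp": [0, 0, 0], "turn": 0}
    - {"claw": 1, "dp": [0, 0, 0], "turn": 0}
    - {"claw": 1, "dp": [0, 0, 0], "turn": 0}
    - {"claw": 1, "dp": [0, 0, 0], "turn": 0}
  force: 25

```text
time: 4.45
position: [0.5657, -0.3312, 0.0126]
tcp_rot: [0.995, 0.104, -0.0, 0.0]
wrist_force: [-2.5, -0.2, 3.4]
width: 0.0618
```

Emit:
apply_moves:
  rows:
    - {"claw": 1, "dp": [0, 0, -1], "turn": 0}
    - {"claw": 1, "dp": [0, 0, -3], "turn": 0}
    - {"claw": 1, "dp": [0, 0, -4], "turn": 0}
    - {"claw": 1, "dp": [0, 0, 0], "turn": 5}
    - {"claw": 1, "dp": [0, 0, 0], "turn": 4.2}
    - {"claw": 1, "dp": [0, 0, 0], "turn": 0}
    - {"claw": 1, "dp": [0, 0, 0], "turn": 0}

```text
time: 5.32
position: [0.5657, -0.3309, 0.0921]
tcp_rot: [1.0, 0.025, -0.0, -0.0]
wrist_force: [-0.2, -0.4, -3.3]
width: 0.0618
```

```bash
python3 - <<'E'
from h import *
rel((.5235,-.111,.09),2.7)
E
```

```text
pos [ 0.5657 -0.3309  0.0921] xang 2.8240117576557044 t 5.325 F [-0.1501 -0.4332 -3.2625] w 0.06177729108740929
dp cm (tool) [ -3.13   -22.1717   0.2249] turn 0.12401175765570427
```

Emit:
apply_moves:
  rows:
    - {"claw": 1, "dp": [-0.5, -3, 0], "turn": 0}
    - {"claw": 1, "dp": [-0.6, -4.5, 0], "turn": 0}
    - {"claw": 1, "dp": [-0.6, -4.5, 0], "turn": 0}
    - {"claw": 1, "dp": [-0.6, -4.5, 0], "turn": 0}
    - {"claw": 1, "dp": [-0.5, -3.5, 0], "turn": 0}
    - {"claw": 1, "dp": [-0.33, -2.17, 0], "turn": 0.1}
    - {"claw": 1, "dp": [0, 0, 0], "turn": 0}
    - {"claw": 1, "dp": [0, 0, 0], "turn": 0}
    - {"claw": 1, "dp": [0, 0, 0], "turn": 0}

```text
time: 6.45
position: [0.5244, -0.1126, 0.0926]
tcp_rot: [1.0, 0.023, 0.0, 0.0]
wrist_force: [-0.2, -0.2, -2.2]
width: 0.0618
```

```bash
python3 - <<'E'
from h import *
rel((.5235,-.111,.019),2.7)
im,d,K,A,C=wcam(); cv2.imwrite("pics/w2.png",im); np.savez("pics/w2.npz",d=d,K=K,A=A,C=C)
E
```

```text
pos [ 0.5244 -0.1126  0.0926] xang 2.584341956852504 t 6.45 F [-0.2279 -0.2023 -2.1779] w 0.06176813547340256
dp cm (tool) [-0.0883 -0.1696  7.3588] turn -0.11565804314749606
```

View pics/w2.png

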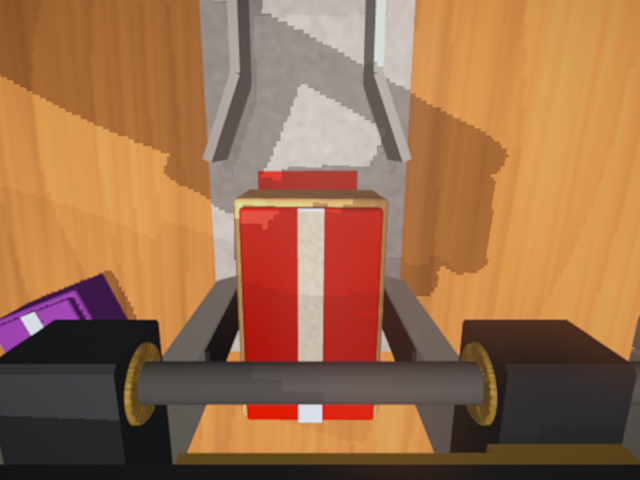

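The wrist view shows the box aligned with the lane. The flare tips are at (208,160) and (407,160), and the deck edges run from (203,60) to (215,275) on the left and (413,60) to (402,275) on the right.

```bash
python3 - <<'E'
from h import *
z=np.load("pics/w2.npz");K,A,C=z["K"],z["A"],z["C"]
g=wpl([(203,60),(413,60),(215,270),(402,270)],K,A,C,.006);print(g,(g[0]+g[1])/2,(g[2]+g[3])/2)
print("flare",wpl([(208,160),(407,160)],K,A,C,.05),"inner mouth",wpl([(239,75),(370,75)],K,A,C,.05))
print("patch front",wpl([(259,171),(357,171)],K,A,C,.006))
E
python3 - <<'E'
import cv2
im=cv2.imread("pics/w2.png"); cv2.imwrite("pics/w2c.png",cv2.resize(im[0:220,180:440],None,fx=2.7,fy=2.7,interpolation=cv2.INTER_CUBIC))
E
```

```text
[[ 0.4523  0.0051  0.006 ]
 [ 0.5821  0.0109  0.006 ]
 [ 0.458  -0.1308  0.006 ]
 [ 0.5889 -0.125   0.006 ]] [0.5172 0.008  0.006 ] [ 0.5234 -0.1279  0.006 ]
flare [[ 0.4654 -0.0535  0.05  ]
 [ 0.574  -0.0486  0.05  ]] inner mouth [[ 0.4822 -0.0094  0.05  ]
 [ 0.5503 -0.0063  0.05  ]]
patch front [[ 0.4878 -0.0611  0.006 ]
 [ 0.5524 -0.0582  0.006 ]]
```

View pics/w2c.png

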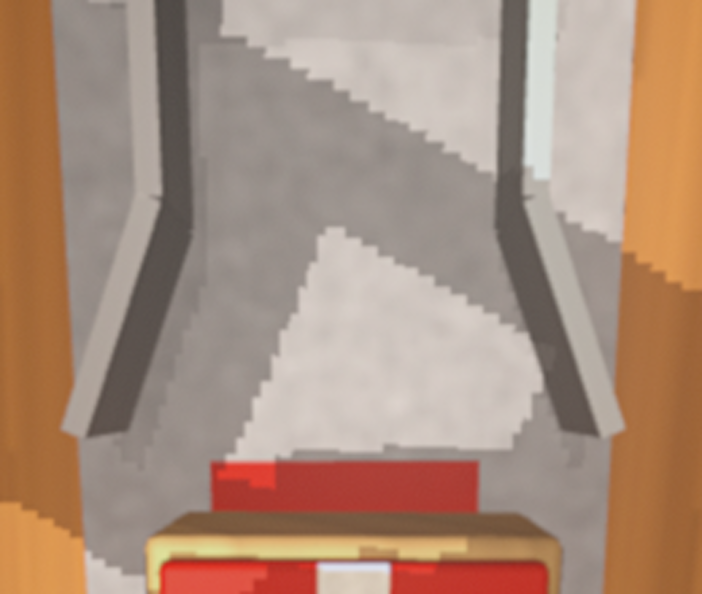

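Emit:
apply_moves:
  rows:
    - {"claw": 1, "dp": [-0.16, -0.1, 2], "turn": -0.1}
    - {"claw": 1, "dp": [0, 0, 2], "turn": 0}
    - {"claw": 1, "dp": [0, 0, 1.8], "turn": 0}
    - {"claw": 1, "dp": [0, 0, 0.8], "turn": 0}
    - {"claw": 1, "dp": [0, 0, 0.4], "turn": 0}
    - {"claw": 1, "dp": [0, 0, 0.3], "turn": 0}
    - {"claw": 1, "dp": [0, 0, 0], "turn": 0}
    - {"claw": 1, "dp": [0, 0, 0], "turn": 0}

```text
time: 7.5
position: [0.5227, -0.1104, 0.02]
tcp_rot: [1.0, 0.024, 0.0, 0.0]
wrist_force: [0.0, 0.7, -1.9]
width: 0.0619
```

```bash
python3 - <<'E'
from h import *
rel((.5227,-.1115,.019),2.65)
E
```

```text
pos [ 0.5227 -0.1104  0.02  ] xang 2.7670804835575344 t 7.5 F [ 0.0364  0.6715 -1.8773] w 0.06188816774790713
dp cm (tool) [-0.0045  0.1075  0.0966] turn 0.11708048355753453
```

Emit:
apply_moves:
  rows:
    - {"claw": 1, "dp": [0, 0, 0.1], "turn": 0}
    - {"claw": 1, "dp": [0, 0, 0], "turn": 0}
    - {"claw": 0, "dp": [0, 0, 0], "turn": 0}
    - {"claw": 0, "dp": [0, 0, 0], "turn": 0}
    - {"claw": 0, "dp": [0, 0, 0], "turn": 0}
    - {"claw": 0, "dp": [0, 0, 0], "turn": 0}
    - {"claw": 0, "dp": [0, 0, 0], "turn": 0}
    - {"claw": 0, "dp": [0, 0, 0], "turn": 0}

```text
time: 8.5
position: [0.5223, -0.1103, 0.0184]
tcp_rot: [1.0, 0.024, 0.0, -0.0]
wrist_force: [-0.2, 0.0, 0.1]
width: 0.0939
```

Emit:
apply_moves:
  rows:
    - {"claw": 0, "dp": [0, 0, -2], "turn": 0}
    - {"claw": 0, "dp": [0, 0, -5], "turn": 0}
    - {"claw": 0, "dp": [0, 4, -5], "turn": 0}
    - {"claw": 0.5, "dp": [0, 5, 0], "turn": 0}
    - {"claw": 0.75, "dp": [0, 0, 0], "turn": 0}
    - {"claw": 0.75, "dp": [0, 0, 0], "turn": 0}
    - {"claw": 0.75, "dp": [0, 0, 0], "turn": 0}
    - {"claw": 0.75, "dp": [0, 0, 0], "turn": 0}

```text
time: 9.5
position: [0.5263, -0.198, 0.1367]
tcp_rot: [1.0, 0.025, -0.0, -0.0]
wrist_force: [-0.1, -0.9, 0.4]
width: 0.0474
```

```bash
python3 - <<'E'
from h import *
rel(None)
im,d,K,A,C=wcam(); cv2.imwrite("pics/w3.png",im); np.savez("pics/w3.npz",d=d,K=K,A=A,C=C)
t,d=ctrl.camera("top"); t=t[:,:,::-1]; cv2.imwrite("pics/t3.png",t)
cv2.imwrite("pics/t3c.png",cv2.resize(t[190:290,150:380],None,fx=3.4,fy=3.4,interpolation=cv2.INTER_CUBIC))
E
```

```text
pos [ 0.5263 -0.198   0.1367] xang 2.843517803151307 t 9.5 F [-0.0614 -0.8714  0.4155] w 0.0473970626370523
```

View pics/w3.png

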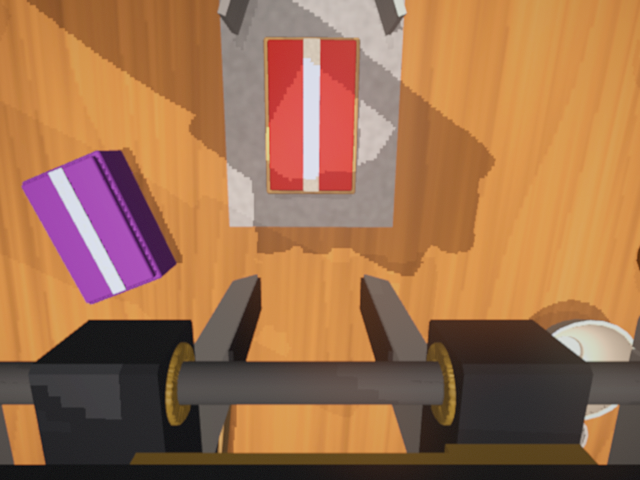

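View pics/t3c.png

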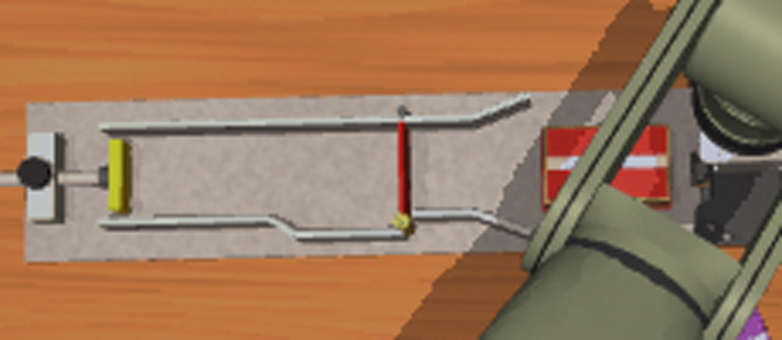

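The wrist view shows the box on the patch, corners (265,37), (358,38), (355,192) and (267,192). The top view crop shows the gate shut and the yellow stop at (118,175).

```bash
python3 - <<'E'
from h import *
z=np.load("pics/w3.npz");K,A,C=z["K"],z["A"],z["C"]
b=wpl([(265,37),(358,38),(355,192),(267,192)],K,A,C,.048); e=b[0]+b[1]-b[2]-b[3]
u=np.array([-.0460,.9989]);u/=np.linalg.norm(u);v=np.array([-u[1],u[0]])
O=np.array([.5227,-.1112])+.16*u; print("gate origin",O)
L=lambda P:np.c_[(P[:,:2]-O)@u,(P[:,:2]-O)@v]
print("ang",np.degrees(np.arctan2(e[1],e[0])),"box lane",L(b),L(b.mean(0)[None]))
im=cv2.imread("pics/top0.png");hsv=cv2.cvtColor(im,cv2.COLOR_BGR2HSV)
cv2.imwrite("pics/st.png",cv2.resize(im[220:265,150:220],None,fx=11,fy=11,interpolation=cv2.INTER_NEAREST))
s=cv2.imread("pics/scene0.png");cv2.imwrite("pics/ss.png",cv2.resize(s[265:310,460:530],None,fx=11,fy=11,interpolation=cv2.INTER_NEAREST))
g=plane([(268,240.)],"top",.06);print("gate",L(g))
E
```

```text
gate origin [0.5153 0.0486]
ang 92.64374495010551 box lane [[-0.1124  0.0293]
 [-0.1128 -0.028 ]
 [-0.2076 -0.029 ]
 [-0.2078  0.0303]] [[-0.1602  0.0006]]
gate [[-0.0012  0.004 ]]
```

View pics/st.png

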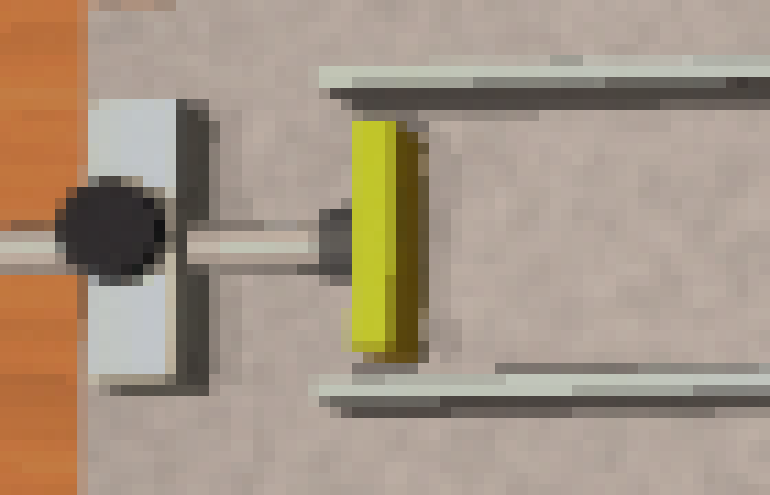

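View pics/ss.png

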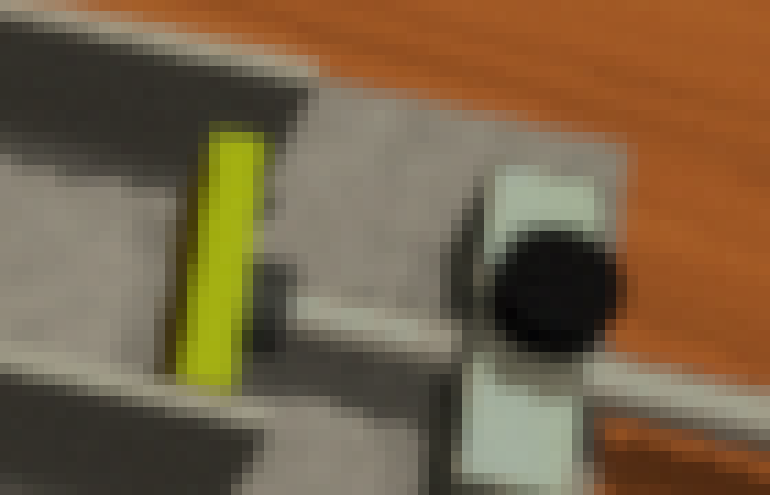

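The stop's front top edge runs from (186,231) to (186,252) in the top view, and from (479,277) to (476,300) in the scene view.

```bash
cat >> h.py <<'E'
u=np.array([-.0460,.9989]);u/=np.linalg.norm(u);v=np.array([-u[1],u[0]]);O=np.array([.5153,.0486])
L=lambda P:np.c_[(np.atleast_2d(P)[:,:2]-O)@u,(np.atleast_2d(P)[:,:2]-O)@v]
def lane(tgt=None):
    p,R,o=pose(); print("lane xy",L(p)[0],"z",p[2],"Fx lane",o["wrist_force"][:2]@u,"Fy",o["wrist_force"][:2]@v,"Fz",o["wrist_force"][2],"t",o["time"],"w",o["width"])
    if tgt is not None: q=np.r_[O+tgt[0]*u+tgt[1]*v,tgt[2]]; rel(q,np.degrees(np.arctan2(u[1],u[0]))-90)
E
python3 - <<'E'
from h import *
X=tri([(186,231.),(186,252)],[(476.2,300),(478.9,276.8)]);print(X,L(X))
print(L(plane([(186,241.8)],"top",.04)))
lane((-.235,0,.02))
E
```

```text
[[0.5335 0.2741 0.0356]
 [0.4765 0.2706 0.0354]] [[ 0.2244 -0.0285]
 [ 0.2236  0.0285]]
[[0.2211 0.0013]]
lane xy [-0.2472  0.0002] z 0.13699555519895026 Fx lane 0.17528578906324038 Fy -0.16484189743985825 Fz -0.16281499724409457 t 9.6 w 0.039431707800149235
pos [ 0.5265 -0.1984  0.137 ] xang 2.8264302283020952 t 9.6 F [ 0.1566  0.1827 -0.1628] w 0.039431707800149235
dp cm (tool) [ 0.0294 -1.2205 11.7   ] turn 0.18978477088728019
```

Emit:
apply_moves:
  rows:
    - {"claw": 0.75, "dp": [0.03, -1, 3], "turn": 0.2}
    - {"claw": 0.75, "dp": [0, 0, 4], "turn": 0}
    - {"claw": 0.75, "dp": [0, 0, 3], "turn": 0}
    - {"claw": 0.75, "dp": [0, 0, 1.2], "turn": 0}
    - {"claw": 0.75, "dp": [0, 0, 0.6], "turn": 0}
    - {"claw": 0.75, "dp": [0, 0, 0], "turn": 0}
    - {"claw": 0.75, "dp": [0, 0, 0], "turn": 0}
    - {"claw": 0.75, "dp": [0, 0, 0], "turn": 0}

```text
time: 10.6
position: [0.5271, -0.1897, 0.0203]
tcp_rot: [1.0, 0.022, 0.001, 0.0]
wrist_force: [0.6, 0.3, 0.2]
width: 0.0235
```

```bash
python3 - <<'E'
from h import *
lane((-.15,0,.018))
im,d,K,A,C=wcam(); cv2.imwrite("pics/w4.png",im)
E
```

```text
lane xy [-0.2386 -0.0008] z 0.020278444286692048 Fx lane 0.27884355690852575 Fy -0.6047804531045541 Fz 0.1502207009896729 t 10.6 w 0.023503111334263256
pos [ 0.5271 -0.1897  0.0203] xang 2.5598051693619843 t 10.6 F [0.5913 0.3064 0.1502] w 0.023503111334263256
dp cm (tool) [-0.0953 -8.8553  0.219 ] turn -0.07684028805283072
```

View pics/w4.png

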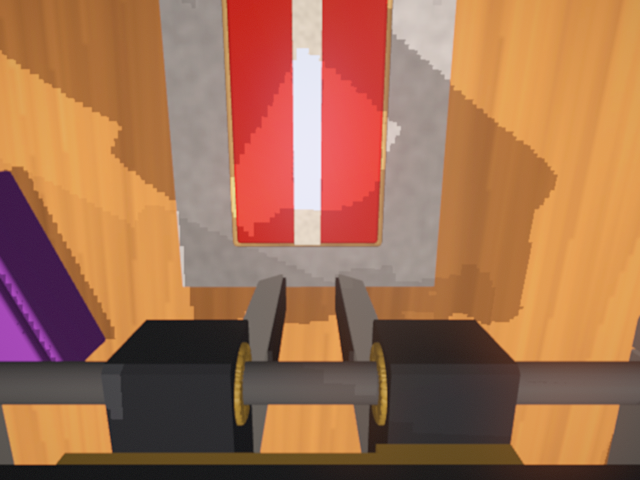

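The fingers are down behind the box, with its rear edge at row 243, and centred on it. Now I'll push.

Emit:
apply_moves:
  rows:
    - {"claw": 0.75, "dp": [-0.05, -0.8, 0.15], "turn": 0}
    - {"claw": 0.75, "dp": [-0.04, -0.8, 0], "turn": 0}
    - {"claw": 0.75, "dp": [0, -0.6, 0], "turn": 0}
    - {"claw": 0.75, "dp": [0, -0.6, 0], "turn": 0}
    - {"claw": 0.75, "dp": [0, -0.8, 0], "turn": 0}
    - {"claw": 0.75, "dp": [0, -0.8, 0], "turn": 0}
    - {"claw": 0.75, "dp": [0, -0.8, 0], "turn": 0}
    - {"claw": 0.75, "dp": [0, -0.8, 0], "turn": 0}
    - {"claw": 0.75, "dp": [0, -0.8, 0], "turn": 0}

```text
time: 11.78
position: [0.5224, -0.1208, 0.0178]
tcp_rot: [1.0, 0.022, -0.0, -0.0]
wrist_force: [0.1, -0.8, -0.8]
width: 0.0235
```

```bash
python3 - <<'E'
from h import *
lane((-.11,0,.018))
im,d,K,A,C=wcam(); cv2.imwrite("pics/w5.png",im);np.savez("pics/w5.npz",d=d,K=K,A=A,C=C)
E
```

```text
lane xy [-0.1695  0.0007] z 0.017764981358327735 Fx lane -0.795127536814516 Fy -0.08717511469388363 Fz -0.8381459887866067 t 11.775 w 0.023472420864006287
pos [ 0.5224 -0.1208  0.0178] xang 2.563345885483612 t 11.775 F [ 0.1237 -0.7903 -0.8381] w 0.023472420864006287
dp cm (tool) [ 0.0621 -5.953  -0.0233] turn -0.07329957193120284
```

View pics/w5.png

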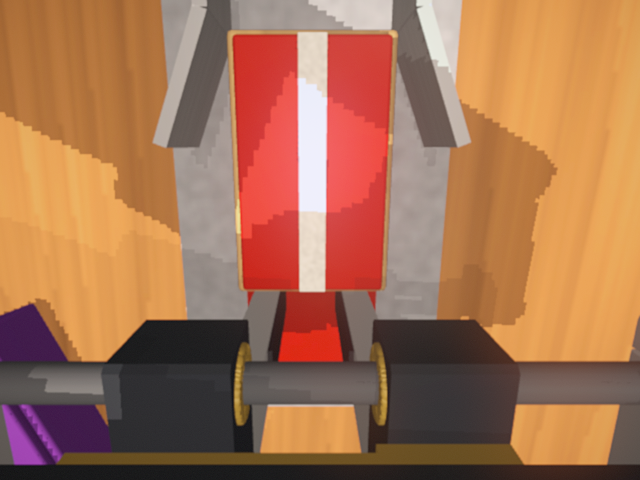

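The box is entering the flare centred, with its edges at 232 and 396 between walls at about 228 and 397. Continuing.

Emit:
apply_moves:
  rows:
    - {"claw": 0.75, "dp": [0.02, -0.6, 0], "turn": 0}
    - {"claw": 0.75, "dp": [0.02, -0.6, 0], "turn": 0}
    - {"claw": 0.75, "dp": [0, -0.6, 0], "turn": 0}
    - {"claw": 0.75, "dp": [0, -0.6, 0], "turn": 0}
    - {"claw": 0.75, "dp": [0, -0.6, 0], "turn": 0}
    - {"claw": 0.75, "dp": [0, -0.6, 0], "turn": 0}
    - {"claw": 0.75, "dp": [0, -0.6, 0], "turn": 0}
    - {"claw": 0.75, "dp": [0, -0.6, 0], "turn": 0}
    - {"claw": 0.75, "dp": [0, -0.6, 0], "turn": 0}

```text
time: 12.95
position: [0.5205, -0.067, 0.0178]
tcp_rot: [1.0, 0.022, 0.0, 0.0]
wrist_force: [-0.1, -1.4, -0.5]
width: 0.0233
```

```bash
python3 - <<'E'
from h import *
lane((-.06,0,.018))
im,d,K,A,C=wcam(); cv2.imwrite("pics/w6.png",im);np.savez("pics/w6.npz",d=d,K=K,A=A,C=C)
E
```

```text
lane xy [-0.1158  0.0002] z 0.017830153396694814 Fx lane -1.3795829487125957 Fy 0.11740245980338888 Fz -0.5268248196048597 t 12.95 w 0.023324286791798276
pos [ 0.5205 -0.067   0.0178] xang 2.5653191566870914 t 12.95 F [-0.0538 -1.3835 -0.5268] w 0.023324286791798276
dp cm (tool) [ 0.0102 -5.5757 -0.0176] turn -0.07132630072772361
```

View pics/w6.png

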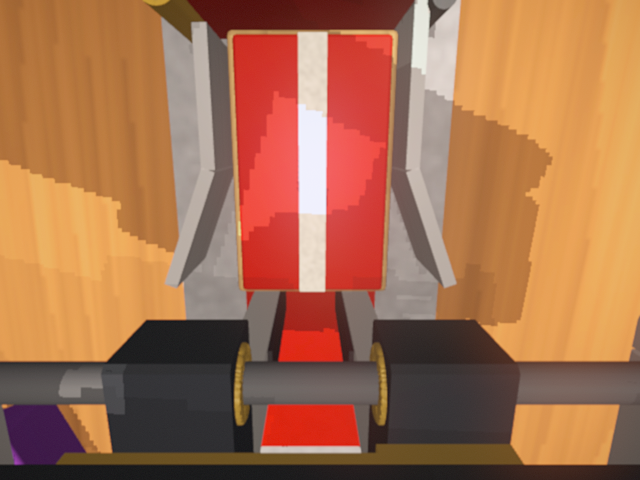

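The box is in the lane just short of the gate, whose red leaf shows at the top edge, and the drag is about 1.4 N. Now through the gate.

Emit:
apply_moves:
  rows:
    - {"claw": 0.75, "dp": [0, -0.4, 0], "turn": 0}
    - {"claw": 0.75, "dp": [0, -0.4, 0], "turn": 0}
    - {"claw": 0.75, "dp": [0, -0.4, 0], "turn": 0}
    - {"claw": 0.75, "dp": [0, -0.4, 0], "turn": 0}
    - {"claw": 0.75, "dp": [0, -0.5, 0], "turn": 0}
    - {"claw": 0.75, "dp": [0, -0.5, 0], "turn": 0}
    - {"claw": 0.75, "dp": [0, -0.5, 0], "turn": 0}

```text
time: 13.88
position: [0.5191, -0.0358, 0.0178]
tcp_rot: [1.0, 0.022, 0.0, -0.0]
wrist_force: [1.4, -3.1, -0.5]
width: 0.0234
```

Emit:
apply_moves:
  rows:
    - {"claw": 0.75, "dp": [0, -0.5, 0], "turn": 0}
    - {"claw": 0.75, "dp": [0, -0.5, 0], "turn": 0}
    - {"claw": 0.75, "dp": [0, -0.5, 0], "turn": 0}
    - {"claw": 0.75, "dp": [0, -0.5, 0], "turn": 0}
    - {"claw": 0.75, "dp": [0, -0.5, 0], "turn": 0}
    - {"claw": 0.75, "dp": [0, -0.5, 0], "turn": 0}

```text
time: 14.62
position: [0.5176, -0.0061, 0.0178]
tcp_rot: [1.0, 0.022, -0.0, -0.0]
wrist_force: [0.5, -2.3, -0.8]
width: 0.0232
```

```bash
python3 - <<'E'
from h import *
lane((.0,0,.018))
im,d,K,A,C=wcam(); cv2.imwrite("pics/w7.png",im);np.savez("pics/w7.npz",d=d,K=K,A=A,C=C)
E
```

```text
lane xy [-0.0547  0.0002] z 0.017772060041373595 Fx lane -2.366320933469342 Fy -0.34876803857419925 Fz -0.7653742068589985 t 14.625 w 0.023175393273562623
pos [ 0.5176 -0.0061  0.0178] xang 2.5624293574476416 t 14.625 F [ 0.4573 -2.3478 -0.7654] w 0.023175393273562623
dp cm (tool) [ 0.0151 -5.4734 -0.0224] turn -0.07421609996717349
```

View pics/w7.png

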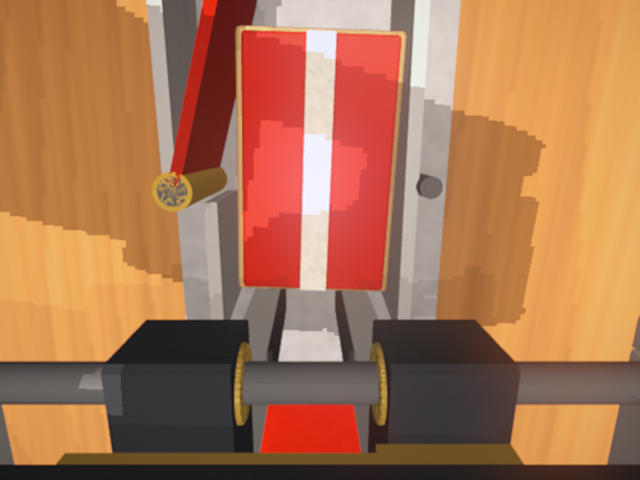

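The gate is open along the box's left side, with its hinge at (173,190). The box has shifted slightly right and its yaw is about 1.5°, within tolerance. Continuing.

Emit:
apply_moves:
  rows:
    - {"claw": 0.75, "dp": [0, -0.5, 0], "turn": 0}
    - {"claw": 0.75, "dp": [0, -0.5, 0], "turn": 0}
    - {"claw": 0.75, "dp": [0, -0.5, 0], "turn": 0}
    - {"claw": 0.75, "dp": [0, -0.5, 0], "turn": 0}
    - {"claw": 0.75, "dp": [0, -0.5, 0], "turn": 0}
    - {"claw": 0.75, "dp": [0, -0.5, 0], "turn": 0}
    - {"claw": 0.75, "dp": [0, -0.5, 0], "turn": 0}
    - {"claw": 0.75, "dp": [0, -0.5, 0], "turn": 0}
    - {"claw": 0.75, "dp": [0, -0.5, 0], "turn": 0}
    - {"claw": 0.75, "dp": [0, -0.5, 0], "turn": 0}

```text
time: 15.92
position: [0.5154, 0.0439, 0.0177]
tcp_rot: [1.0, 0.022, -0.0, -0.0]
wrist_force: [0.6, -1.4, 0.8]
width: 0.0236
```

Emit:
apply_moves:
  rows:
    - {"claw": 0.75, "dp": [0, -0.5, 0], "turn": 0}
    - {"claw": 0.75, "dp": [0, -0.5, 0], "turn": 0}
    - {"claw": 0.75, "dp": [0, -0.5, 0], "turn": 0}
    - {"claw": 0.75, "dp": [0, -0.5, 0], "turn": 0}
    - {"claw": 0.75, "dp": [0, -0.5, 0], "turn": 0}
    - {"claw": 0.75, "dp": [0, -0.5, 0], "turn": 0}
    - {"claw": 0.75, "dp": [0, -0.5, 0], "turn": 0}
    - {"claw": 0.75, "dp": [0, -0.5, 0], "turn": 0}
    - {"claw": 0.75, "dp": [0, -0.5, 0], "turn": 0}
    - {"claw": 0.75, "dp": [0, -0.5, 0], "turn": 0}

```text
time: 17.18
position: [0.5132, 0.0938, 0.0178]
tcp_rot: [1.0, 0.022, -0.0, 0.0]
wrist_force: [0.9, -2.3, 0.4]
width: 0.0237
```

```bash
python3 - <<'E'
from h import *
lane((.115,0,.018))
im,d,K,A,C=wcam(); cv2.imwrite("pics/w8.png",im);np.savez("pics/w8.npz",d=d,K=K,A=A,C=C)
E
```

```text
lane xy [0.0452 0.    ] z 0.017771417375658245 Fx lane -2.384676848206889 Fy -0.7770871954193732 Fz 0.4498820794507846 t 17.175 w 0.023730866575787733
pos [0.5132 0.0938 0.0178] xang 2.567419255156998 t 17.175 F [ 0.886  -2.3464  0.4499] w 0.023730866575787733
dp cm (tool) [-0.0035 -6.9782 -0.023 ] turn -0.06922620225781717
```

View pics/w8.png

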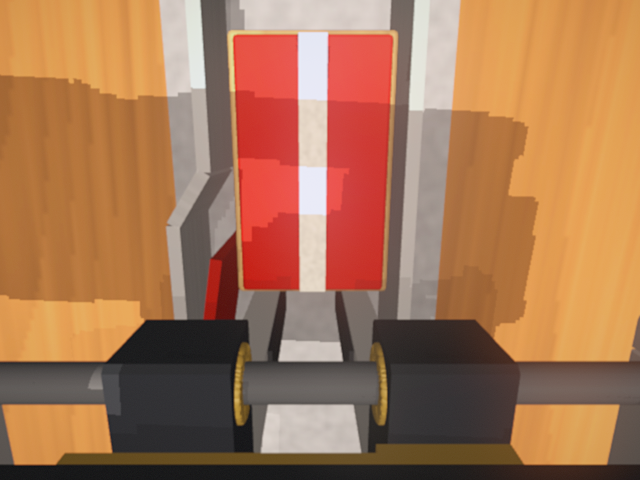

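The box is straight, with the gate leaf at (220,280) leaning on its rear left. The stop is about 68–70 mm ahead.

Emit:
apply_moves:
  rows:
    - {"claw": 0.75, "dp": [0, -0.5, 0], "turn": 0}
    - {"claw": 0.75, "dp": [0, -0.5, 0], "turn": 0}
    - {"claw": 0.75, "dp": [0, -0.5, 0], "turn": 0}
    - {"claw": 0.75, "dp": [0, -0.5, 0], "turn": 0}
    - {"claw": 0.75, "dp": [0, -0.5, 0], "turn": 0}
    - {"claw": 0.75, "dp": [0, -0.5, 0], "turn": 0}
    - {"claw": 0.75, "dp": [0, -0.5, 0], "turn": 0}
    - {"claw": 0.75, "dp": [0, -0.5, 0], "turn": 0}
    - {"claw": 0.75, "dp": [0, -0.5, 0], "turn": 0}
    - {"claw": 0.75, "dp": [0, -0.5, 0], "turn": 0}

```text
time: 18.48
position: [0.5107, 0.1438, 0.0177]
tcp_rot: [1.0, 0.022, -0.0, -0.0]
wrist_force: [0.1, -1.3, -0.0]
width: 0.0238
```

```bash
python3 - <<'E'
from h import *
lane((.115,0,.018))
im,d,K,A,C=wcam(); cv2.imwrite("pics/w9.png",im);np.savez("pics/w9.npz",d=d,K=K,A=A,C=C)
E
```

```text
lane xy [0.0953 0.0002] z 0.017692748637095693 Fx lane -1.2649183951378227 Fy -0.019590807174660017 Fz -0.018581981058385266 t 18.475 w 0.02379767052944085
pos [0.5107 0.1438 0.0177] xang 2.5650396359732994 t 18.475 F [ 0.0778 -1.2627 -0.0186] w 0.02379767052944085
dp cm (tool) [ 0.0209 -1.9733 -0.0307] turn -0.07160582144151562
```

View pics/w9.png

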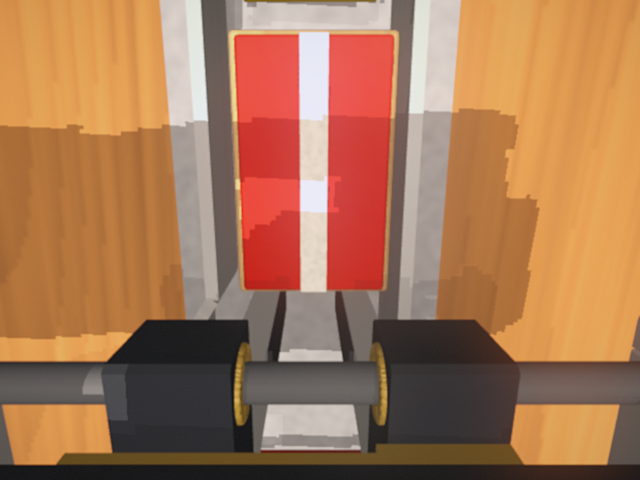

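The stop's foot is just visible at the top, about (310,0). From here I'll go slower.

Emit:
apply_moves:
  rows:
    - {"claw": 0.75, "dp": [0, -0.3, 0], "turn": 0}
    - {"claw": 0.75, "dp": [0, -0.3, 0], "turn": 0}
    - {"claw": 0.75, "dp": [0, -0.2, 0], "turn": 0}
    - {"claw": 0.75, "dp": [0, -0.2, 0], "turn": 0}
    - {"claw": 0.75, "dp": [0, -0.1, 0], "turn": 0}
    - {"claw": 0.75, "dp": [0, -0.1, 0], "turn": 0}

```text
time: 19.27
position: [0.5104, 0.1554, 0.0177]
tcp_rot: [1.0, 0.022, -0.0, -0.0]
wrist_force: [0.2, -0.9, -0.0]
width: 0.0233
```

Emit:
apply_moves:
  rows:
    - {"claw": 0.75, "dp": [0, -0.1, 0], "turn": 0}
    - {"claw": 0.75, "dp": [0, -0.1, 0], "turn": 0}

```text
time: 19.52
position: [0.5103, 0.1574, 0.0177]
tcp_rot: [1.0, 0.022, -0.0, -0.0]
wrist_force: [0.3, -0.6, -1.0]
width: 0.0234
```

Emit:
apply_moves:
  rows:
    - {"claw": 0.75, "dp": [0, -0.1, 0], "turn": 0}

```text
time: 19.65
position: [0.5103, 0.1585, 0.0177]
tcp_rot: [1.0, 0.022, -0.0, -0.0]
wrist_force: [0.6, -0.9, -0.1]
width: 0.0237
```

Emit:
apply_moves:
  rows:
    - {"claw": 0.75, "dp": [0, -0.1, 0], "turn": 0}

```text
time: 19.77
position: [0.5102, 0.1595, 0.0177]
tcp_rot: [1.0, 0.022, -0.0, -0.0]
wrist_force: [0.4, -0.4, -0.3]
width: 0.0235
```

Emit:
apply_moves:
  rows:
    - {"claw": 0.75, "dp": [0, -0.1, 0], "turn": 0}
    - {"claw": 0.75, "dp": [0, -0.1, 0], "turn": 0}

```text
time: 20.02
position: [0.5101, 0.1614, 0.0177]
tcp_rot: [1.0, 0.022, -0.0, -0.0]
wrist_force: [-0.4, -0.6, -0.4]
width: 0.0236
```

Emit:
apply_moves:
  rows:
    - {"claw": 0.75, "dp": [0, -0.1, 0], "turn": 0}

```text
time: 20.15
position: [0.5101, 0.1625, 0.0178]
tcp_rot: [1.0, 0.022, -0.0, 0.0]
wrist_force: [-0.2, -0.9, -1.0]
width: 0.0235
```

Emit:
apply_moves:
  rows:
    - {"claw": 0.75, "dp": [0, -0.05, 0], "turn": 0}

```text
time: 20.27
position: [0.5101, 0.1628, 0.0178]
tcp_rot: [1.0, 0.022, 0.0, 0.0]
wrist_force: [0.1, -2.8, -0.2]
width: 0.0236
```

Emit:
apply_moves:
  rows:
    - {"claw": 0.75, "dp": [0, -0.05, 0], "turn": 0}

```text
time: 20.4
position: [0.5102, 0.1631, 0.0178]
tcp_rot: [1.0, 0.022, 0.0, 0.0]
wrist_force: [0.3, -2.0, -1.7]
width: 0.0236
```

Emit:
apply_moves:
  rows:
    - {"claw": 0.75, "dp": [0, -0.05, 0], "turn": 0}

```text
time: 20.52
position: [0.5101, 0.1634, 0.0178]
tcp_rot: [1.0, 0.022, 0.0, 0.0]
wrist_force: [0.3, -4.0, 0.4]
width: 0.0235
```

Emit:
apply_moves:
  rows:
    - {"claw": 0.75, "dp": [0, 0, 0], "turn": 0}

```text
time: 20.65
position: [0.5101, 0.1634, 0.0178]
tcp_rot: [1.0, 0.022, -0.0, 0.0]
wrist_force: [0.2, -3.3, 0.8]
width: 0.0236
```

Contact began at y≈0.1626. Spring load is building at about 4 N/mm of real motion.

Emit:
apply_moves:
  rows:
    - {"claw": 0.75, "dp": [0, -0.05, 0], "turn": 0}
    - {"claw": 0.75, "dp": [0, -0.05, 0], "turn": 0}

```text
time: 20.9
position: [0.5101, 0.1641, 0.0178]
tcp_rot: [1.0, 0.023, 0.0, 0.001]
wrist_force: [0.8, -6.4, -0.7]
width: 0.0236
```

Emit:
apply_moves:
  rows:
    - {"claw": 0.75, "dp": [0, -0.05, 0], "turn": 0}
    - {"claw": 0.75, "dp": [0, 0, 0], "turn": 0}

```text
time: 21.15
position: [0.5101, 0.1643, 0.0178]
tcp_rot: [1.0, 0.023, -0.0, 0.001]
wrist_force: [0.3, -5.9, -0.2]
width: 0.0234
```

Emit:
apply_moves:
  rows:
    - {"claw": 0.75, "dp": [0, -0.05, 0], "turn": 0}
    - {"claw": 0.75, "dp": [0, 0, 0], "turn": 0}

```text
time: 21.4
position: [0.5101, 0.1645, 0.0178]
tcp_rot: [1.0, 0.023, -0.0, 0.001]
wrist_force: [1.2, -7.3, 0.9]
width: 0.0238
```

Emit:
apply_moves:
  rows:
    - {"claw": 0.75, "dp": [0, -0.05, 0], "turn": 0}
    - {"claw": 0.75, "dp": [0, 0, 0], "turn": 0}
    - {"claw": 0.75, "dp": [0, 0, 0], "turn": 0}

```text
time: 21.78
position: [0.5101, 0.1647, 0.0178]
tcp_rot: [1.0, 0.023, -0.0, 0.001]
wrist_force: [-0.1, -7.8, 0.1]
width: 0.0238
```

Emit:
apply_moves:
  rows:
    - {"claw": 0.75, "dp": [0, 0, 0], "turn": 0}
    - {"claw": 0.75, "dp": [0, 0, 0], "turn": 0}
    - {"claw": 0.75, "dp": [0, 0, 0], "turn": 0}
    - {"claw": 0.75, "dp": [0, 0, 0], "turn": 0}
    - {"claw": 0.75, "dp": [0, 0, 0], "turn": 0}

```text
time: 22.4
position: [0.5101, 0.1647, 0.0178]
tcp_rot: [1.0, 0.023, -0.0, 0.001]
wrist_force: [0.2, -8.1, -0.1]
width: 0.0237
```

Emit:
apply_moves:
  rows:
    - {"claw": 0.75, "dp": [0, 0, 0], "turn": 0}
    - {"claw": 0.75, "dp": [0, 0, 0], "turn": 0}
    - {"claw": 0.75, "dp": [0, 0, 0], "turn": 0}
    - {"claw": 0.75, "dp": [0, 0, 0], "turn": 0}
    - {"claw": 0.75, "dp": [0, 0, 0], "turn": 0}

```text
time: 23.02
position: [0.5101, 0.1647, 0.0178]
tcp_rot: [1.0, 0.023, -0.0, 0.001]
wrist_force: [1.4, -7.8, 0.2]
width: 0.0236
```

```bash
python3 - <<'E'
from h import *
lane()
im,d,K,A,C=wcam(); cv2.imwrite("pics/w10.png",im)
s,d=ctrl.camera("scene");s=s[:,:,::-1];cv2.imwrite("pics/s10.png",s[150:400,200:600])
lane()
E
```

```text
lane xy [ 0.1162 -0.0002] z 0.01781621844411532 Fx lane -7.810609895753432 Fy -1.023440333913435 Fz 0.19750207983950419 t 23.025 w 0.02362152286111839
lane xy [ 0.1162 -0.0001] z 0.017786876197137376 Fx lane -8.24971190049078 Fy -0.04000695957091197 Fz 1.036573385208583 t 23.125 w 0.023604452209878862
```

View pics/w10.png

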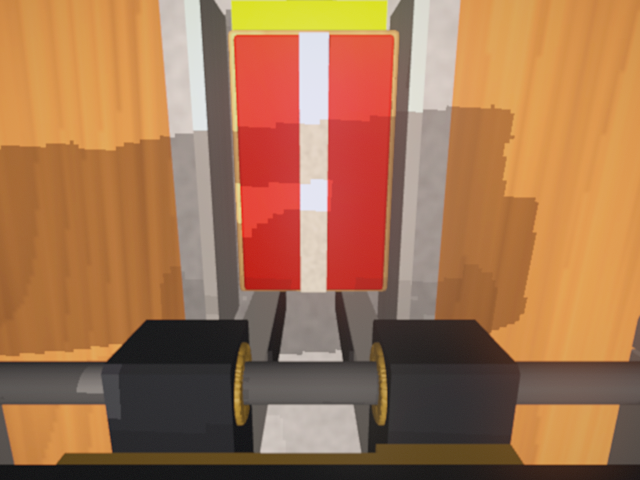

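View pics/s10.png

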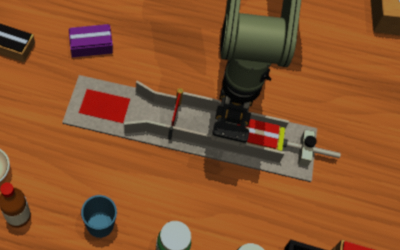

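The box is against the yellow stop with a steady hand force of about 8 N for over a second. In the scene view the gate already stands shut behind the fingers. Now I'll draw back and lift out.

Emit:
apply_moves:
  rows:
    - {"claw": 0.75, "dp": [0, 0.1, 0], "turn": 0}
    - {"claw": 0.75, "dp": [0, 0.15, 0], "turn": 0}
    - {"claw": 0.75, "dp": [0, 0.2, 0], "turn": 0}
    - {"claw": 0.75, "dp": [0, 0.25, 0], "turn": 0}
    - {"claw": 0.75, "dp": [0, 0, -1], "turn": 0}
    - {"claw": 0.75, "dp": [0, 0, -3], "turn": 0}
    - {"claw": 0.75, "dp": [0, 0, -5], "turn": 0}
    - {"claw": 0.75, "dp": [0, 0, -5], "turn": 0}
    - {"claw": 0.75, "dp": [0, 4, -4], "turn": 0}
    - {"claw": 0.75, "dp": [0, 4, 0], "turn": 0}

```text
time: 24.38
position: [0.5172, 0.0795, 0.2036]
tcp_rot: [1.0, 0.023, 0.006, -0.0]
wrist_force: [0.7, 0.0, -0.9]
width: 0.0233
```

Emit:
apply_moves:
  rows:
    - {"claw": 0.75, "dp": [0, 0, 0], "turn": 0}
    - {"claw": 0.75, "dp": [0, 0, 0], "turn": 0}
    - {"claw": 0.75, "dp": [0, 0, 0], "turn": 0}
    - {"claw": 0.75, "dp": [0, 0, 0], "turn": 0}

```text
time: 24.88
position: [0.5135, 0.0804, 0.1973]
tcp_rot: [1.0, 0.023, -0.0, -0.0]
wrist_force: [-0.6, -0.7, -0.2]
width: 0.0237
```

```bash
python3 - <<'E'
from h import *
lane()
im,d,K,A,C=wcam(); cv2.imwrite("pics/w11.png",im);np.savez("pics/w11.npz",d=d,K=K,A=A,C=C)
s,d=ctrl.camera("scene");s=s[:,:,::-1];cv2.imwrite("pics/s11.png",s)
E
```

```text
lane xy [0.0319 0.0003] z 0.19728769678597488 Fx lane -0.6874509454758119 Fy 0.6739616441455868 Fz -0.20418524326068166 t 24.875 w 0.023659841590331226
```

View pics/w11.png

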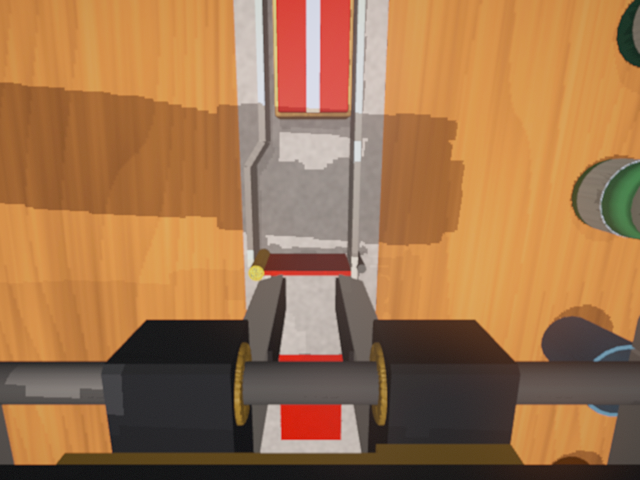

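View pics/s11.png

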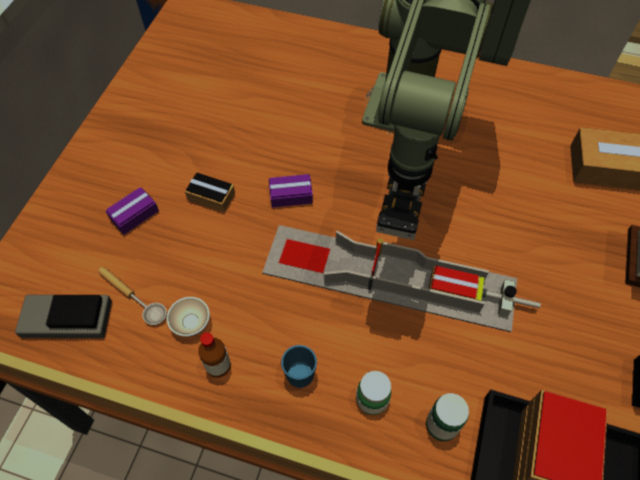

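The box sits against the stop, with its rear lid edge at (277..350, 113). The gate is shut (red leaf at (305,265)), and the other objects look unmoved. I'll check the numbers and then hand in.

```bash
python3 - <<'E'
from h import *
z=np.load("pics/w11.npz");K,A,C=z["K"],z["A"],z["C"]
print("rear",L(wpl([(277,112),(350,112)],K,A,C,.048)),"band",L(wpl([(313.5,5),(313.5,111)],K,A,C,.048)),"gate top",L(wpl([(262,273),(350,273)],K,A,C,.062)))
a=cv2.imread("pics/scene0.png").astype(int);b=cv2.imread("pics/s11.png").astype(int)
m=(abs(a-b).sum(2)>120)
for n,(x,y,w,h) in dict(black=(180,168,60,45),soy=(190,328,50,55),dishladle=(95,260,120,80),cup=(275,340,50,55),jars=(350,365,125,80)).items(): print(n,m[y:y+h,x:x+w].sum())
lane(); ctrl.job_done()
E
```

```text
rear [[ 0.1272  0.0271]
 [ 0.1272 -0.0304]] band [[ 0.2029 -0.0015]
 [ 0.1279 -0.0016]] gate top [[-0.0014  0.0411]
 [-0.0014 -0.0321]]
black 83
soy 0
dishladle 11
cup 0
jars 0
lane xy [0.0316 0.0002] z 0.1974191331650949 Fx lane -0.7572345261877526 Fy -0.3967345301118766 Fz 0.5889857999829354 t 24.975 w 0.023427430201982048
the job is handed in; nothing more can be done
```

I handed the job in at about 25 s, with the red-lidded box seated in the bay and let go, and the gate shut behind it. The hand-in gives no verdict, so what follows is my own measurement.

- **Placing:** I took the box across its width and set it on the red patch, measured within about 1 mm of the middle and parallel to the lane. I let go and checked it from the wrist camera before pushing.
- **Pushing:** Half-closed fingers pushed it along the lane and through the gate, with 1 to 3 N of hand force at the points I read.
- **Seating:** The hand pushed at a steady 8 N for about 1.3 s. The fingers moved about 2 mm after first contact with the stop. The stop's own force was not measured directly; allowing about 1 N for friction, it was about 7 N, against the 13 N limit.
- **Final checks:** I then drew the fingers back, lifted them out and moved clear.
  - **Box:** its centre is about 175 mm past the gate and 1.5 mm off the middle line, with no measurable yaw.
  - **Gate:** the leaf measured shut in the wrist picture.

**Small disagreements:** The gate already looked shut while the fingers still held the box at the stop, because they had passed beyond its sweep. The before-and-after comparison showed 83 changed pixels around the black box and 11 around the dish and ladle. No move took the hand close to them and neither looked displaced, so I put this down to the arm's moving shadow, but I did not measure their positions again.

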